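Index the bottle carousel to the cap tightener and lock it

ROBOT

A 7-joint arm with a two-finger parallel gripper is mounted at the origin on the work surface; the furniture and walls round the work are solid. World frame = base frame: x ahead of the robot, y to its left, z up, the work surface at z = 0. Lengths are in m, angles in rad, forces in N, time in s.
With the tool pointing down it reaches from about 0.4 to 0.85 m from the base axis. Payload 10.4 kg.
Tool frame: the origin (TCP) lies midway between the tips of the shut fingers; the grasp point (between the pads) lies 19 mm behind it; z points along the fingers, y is the line along which they close (so a half turn about z gives the same grasp; the last joint's range is limited). The gripper opens to 85 mm and grips with 20 to 120 N. Pads are 22 mm wide; open, the fingers measure 114 mm over their backs; the gripper's body (76 mm by 85 mm) begins 54 mm behind the grasp point. The pads swing forward as they close: fully open they stand 13 mm farther back than shut.
Start: joints at [1.261, 0.332, -0.065, 1.46, 0.022, 1.35, -0.088], TCP at [0.177, -0.599, 0.231] pointing down, gripper open.
Joint ranges: [-2.6, 2.6], [-0.5, 2.12], [-1.47, 1.34], [0.16, 2.42], [-1.27, 4.41], [0.06, 2.06], [-2.6, 2.6]. Speed limits (rad/s): [2.22, 2.22, 2.79, 2.79, 3.14, 3.14, 3.14].

INTERFACE

Orientations are given as a unit quaternion [x, y, z, w].
In Python, from workcell import get_obs, camera, camera_params, hand_in gives the robot as it stands.
- The arm moves only by the tool carry_out, never from a script. Its argument "commands" is a list that holds one entry, the list of rows, each a list of 6 numbers: the shift along the tool's x, y, z in units of 40 mm (1.0 is 40 mm), then the turn, a rotation vector about the tool's x, y, z in units of 6 degrees (1.0 is 6 degrees). In form: [[[x, y, z, ax, ay, az], ...]]. A call has 1 to 20 rows; each row shifts and turns the commanded pose from where the row before left it, along the tool's axes as they then stand; what a row does not reach is not made up. A row lasts 1/12 s, in which the tool goes at most 41.7 mm and 7.16 degrees, less where a joint would pass 70% of its speed; a pose out of reach is approached as far as the arm can. A call is refused whole if a number of a shift passes 1 or a number of a turn 1, either way. A call with a gripper value outside its range is refused whole. "hand" is the closure, from -1 (fully open) to 1 (shut), set as the call begins (left out, the last holds). The fingers move at their own pace and stop on an object; "force" is the grip in N (left out, the last holds). Time passes only in rows, so rows that do not move let the fingers close. It gives the time, the measured TCP pose, the force, the opening and the grip force at its end, in the units of the state.
- get_obs(): the state, without advancing time (a new reading comes with each control period).
- camera(name): name is "scene" or "top" or "wrist"; returns the picture (420x560x3 uint8, red, green, blue); there is no depth.
- camera_params(name): a dict with "mtx" (3x3 intrinsics, pixels), "R" (3x3) and "t" (3): a world point X has camera coordinates R X + t. Camera axes: x right, y down, z forward; pixel columns grow to the right and rows downward; lengths in m; the calibration is good to about 2 mm. A picture is of the moment at which its call begins: read the wrist's pose just before it. camera_params takes no time and is no camera call; for the wrist camera it gives the pose at the moment of the call.
- hand_in(): hands the job in; it is judged then, once.
The state is a dict: "clock": time; "joint_pos": joint angles; "joint_velocities": joint speeds; "tau": joint torques, N m; "position": TCP position; "ee_rot": TCP orientation; "ft_force": force on the tool from outside, world axes, zero at the start; "torque": the same for the moment, N m; "grip_width": opening from 0.0 (shut) to 1.0 (fully open); "grasp_force": force on a finger pad.
Only numpy, scipy, OpenCV 4.12 (cv2) and the standard library are available. Lean on these libraries where they do the work, as an engineer would, in place of code of your own. Each camera call takes 0.05 s, during which the arm holds its last target. There are 200 camera calls.

TASK

Bring the one tall bottle under the cap-tightening head: swing the carousel's lock lever out, turn the carousel by pushing its spokes with a fingertip until the tall bottle stands in the work station below the head, then push the lock lever fully home again so that it locks the carousel. Do not touch or lift the bottles, which must stay standing in their cups, and leave the other things on the table where they are.

Things in the scene. Friction and masses are not known exactly. Their poses are not given: they have to be found in the camera images.
- carousel: Bench carousel fixed to the table: grey cast base with a foot to a steel column (23 mm dia., 255 mm high, 172 mm from the axis) carrying the cap-tightening head. Origin: on the dial's vertical axis at table height. Station and column lie at +40 deg (x towards y) in its frame, away from the robot. The head (52 mm dia.) hangs over the station: chuck ends 129 mm, top 278 mm above the table.
- dial (a joint): Dial angle, rad: 0 at the start, positive counter-clockwise from above, no end stop. Aluminium plate, 180 mm dia., top 30 mm high, six rim notches 60 deg apart, six black cups 60 deg apart on a 52 mm radius, hub with three spokes. It carries the bottles, stays where it is left (about 1 N at a spoke). Locked it has about 0.01 rad of play; the lock fits at every multiple of 1.047 rad.
- dial_axis (a point): Point on the dial's turning axis at spoke height (70 mm above the table); does not move. Hub 34 mm dia., top 84 mm high.
- spoke_0 (a point): Push point on one of the dial's three spokes, 112 mm from the axis, 70 mm above the table; turns with the dial. A spoke is a level steel rod, 10 mm dia., from the hub to a black ball knob (23 mm dia., 132 mm from the axis); spokes are 120 deg apart, midway between cups. The plate (30 mm high) below ends at 90 mm radius; the bottles reach out to 67 mm.
- spoke_1 (a point): Push point on one of the dial's three spokes, 112 mm from the axis, 70 mm above the table; turns with the dial. A spoke is a level steel rod, 10 mm dia., from the hub to a black ball knob (23 mm dia., 132 mm from the axis); spokes are 120 deg apart, midway between cups. The plate (30 mm high) below ends at 90 mm radius; the bottles reach out to 67 mm.
- spoke_2 (a point): Push point on one of the dial's three spokes, 112 mm from the axis, 70 mm above the table; turns with the dial. A spoke is a level steel rod, 10 mm dia., from the hub to a black ball knob (23 mm dia., 132 mm from the axis); spokes are 120 deg apart, midway between cups. The plate (30 mm high) below ends at 90 mm radius; the bottles reach out to 67 mm.
- lock (a joint): Lock lever angle, rad: 0 = fully home, nose in a rim notch (start 0 to 0.02); grows as it is swung out, clockwise from above, to a stop at 0.42. From 0.28 the nose is clear of the rim. It stays where it is left (about 1.1 N at the grip). Pushed home with the dial within about 0.07 rad of a notch it draws the dial into line; otherwise it strikes the rim and stops near 0.27.
- lock_grip (a point): On the upright black grip (16 mm dia., 16 to 52 mm above the table) at the end of the lock lever, 40 mm above the table; moves with the lever. The lever, a level rod 26 mm high, lies on the robot's right of the carousel and turns about a vertical pivot 95 mm from the grip. The grip is about 193 mm from the dial axis, outside the spokes' sweep (144 mm).
- lock_pivot (a point): Point on the lock lever's vertical turning axis, at the height of its rod (26 mm); does not move. Boss 17 mm dia., top 39 mm high.
- station (a point): The work station: point on the cup floor (33 mm above the table) straight below the cap-tightening head, 52 mm from the dial axis; does not move. The cup there is empty at the start.
- tall_vial: The tall slim bottle: 26 mm dia., 80 mm high (all others on the carousel are 62 mm), loose in one of the cups, which have 33 mm bore and 29 mm depth. Origin: centre of its underside, z up; cup floor 33 mm and its cap's top 113 mm above the table.
- vial_a: One of four short brown bottles, 30 mm dia., 62 mm high, loose in a cup of the carousel (top 95 mm above the table). Origin: centre of its underside. To be carried round only, not touched.
- vial_b: One of four short brown bottles, 30 mm dia., 62 mm high, loose in a cup of the carousel (top 95 mm above the table). Origin: centre of its underside. To be carried round only, not touched.
- vial_c: One of four short brown bottles, 30 mm dia., 62 mm high, loose in a cup of the carousel (top 95 mm above the table). Origin: centre of its underside. To be carried round only, not touched.
- vial_d: One of four short brown bottles, 30 mm dia., 62 mm high, loose in a cup of the carousel (top 95 mm above the table). Origin: centre of its underside. To be carried round only, not touched.
- steel_cup: Small steel measuring cup, 36 mm dia., 41 mm high, on the table to the left in front of the carousel. Origin: centre of its underside. Bystander.
- spare_vial: Slim spare bottle, 24 mm dia., 70 mm high, standing on the table in front of the lock lever. Origin: centre of its underside. Bystander, not part of the job.
- jar_black: Black jar, 41 mm dia., 36 mm high, on the table right of the carousel. Origin: centre of its underside. Bystander.
- small_carton: Small carton, 28 x 82 x 28 mm, lying on the table to the right. Origin: centre of its underside. Bystander.

How it is judged:
By the outcome, as a careful person would: the job done as asked, in the order asked, and still so for the second after the job is handed in, with the robot touching nothing.
It also fails if it takes over 72 s, if anything falls off the work surface, if the arm or the gripper's body presses on something with over 40 N, if the wrist force passes 120 N, or if a joint passes its speed limit or range.

## Working session

There is one attempt and no reset: what is moved stays moved. The work goes in short steps, Python scripts to look and compute and a tool call to move; the robot and the scene stay as the last step left them, time stands still between calls to the robot, and variables do not carry over. Pictures are saved under pics/ and viewed, at most 10 in all, crops included, and the job is handed in when it is done.

Besides the shell and the picture viewer there is one more tool, called after "Emit:" as name([rows], argument=value, ...), one row to a line, values as JSON. carry_out: Moves the arm, as the interface text tells. Its arguments: {"type":"object","properties":{"commands":{"type":"array"},"hand":{"type":"number"},"force":{"type":"number"}},"required":["commands"]}

```bash
mkdir -p pics; python3 - <<'E'
from workcell import *
import cv2
for n in("scene","top"):
    p=camera_params(n);print(n,p)
    cv2.imwrite(f"pics/{n}0.png",cv2.resize(camera(n)[...,::-1],(800,600),interpolation=cv2.INTER_CUBIC))
o=get_obs();print(o)
E
```

```text
scene {'mtx': array([[510.69558902,   0.        , 264.88629052],
       [  0.        , 510.69558902, 212.16662649],
       [  0.        ,   0.        ,   1.        ]]), 'R': array([[-0.66806205, -0.74394692, -0.01536511],
       [-0.47816174,  0.44502607, -0.75717445],
       [ 0.57013547, -0.49849251, -0.65303198]]), 't': array([0.39852277, 0.23618014, 0.92532108])}
top {'mtx': array([[514.59486621,   0.        , 280.27520659],
       [  0.        , 514.59486621, 215.62185938],
       [  0.        ,   0.        ,   1.        ]]), 'R': array([[ 0.0031935 , -0.99987886,  0.01523397],
       [-0.98903866, -0.00540705, -0.14755775],
       [ 0.14762224, -0.01459576, -0.98893611]]), 't': array([0.1298465 , 0.43444898, 1.13325766])}
{'clock': 0.1, 'joint_pos': array([ 1.2613876 ,  0.33280383, -0.06470371,  1.46082396,  0.02160685,
        1.3498965 , -0.08849131]), 'joint_velocities': array([-0.00063427, -0.003543  , -0.00143434, -0.00069968,  0.00241056,
       -0.00080706, -0.0008596 ]), 'tau': array([ 7.88802517e-04, -6.26738977e+01,  4.85841266e-02, -3.92426419e+01,
        1.61090906e-02,  6.97335927e-03,  1.30005122e-05]), 'position': array([ 0.1767154 , -0.59916346,  0.23061446]), 'ee_rot': array([ 9.89732713e-01,  1.42929266e-01, -1.17939297e-04, -6.06620677e-04]), 'ft_force': array([-0.48699445,  0.24206805,  0.186024  ]), 'torque': array([-0.04014245,  0.00988599,  0.01226285]), 'grasp_force': 0.0, 'grip_width': 1.001161872966306}
```

View pics/scene0.png

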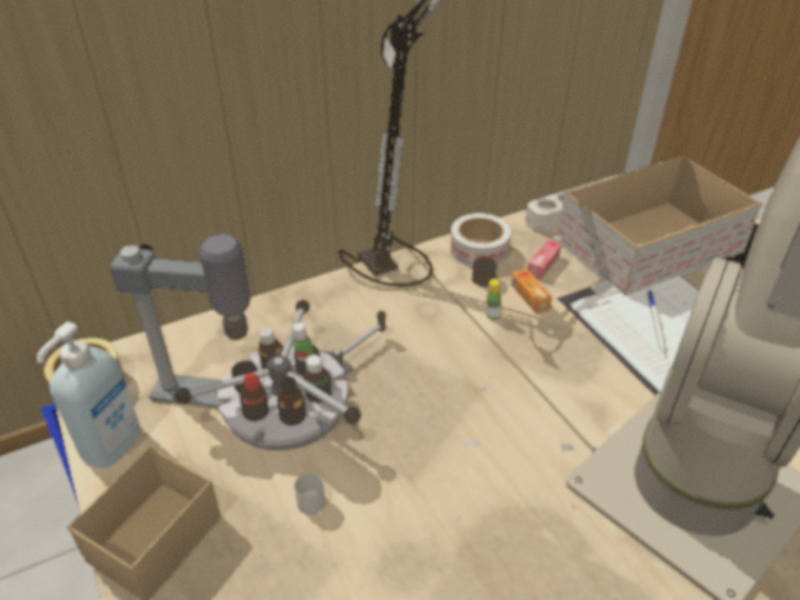

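View pics/top0.png

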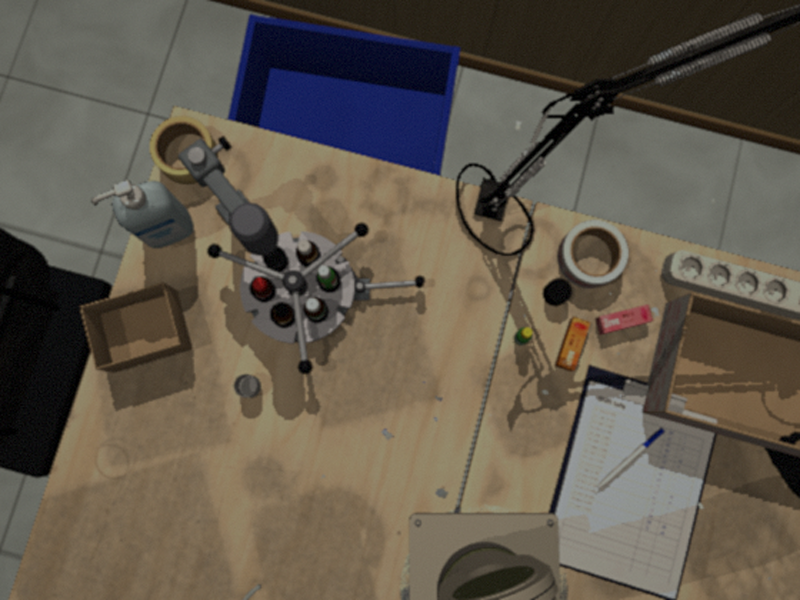

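The scene picture shows the carousel with five bottles, and the lock lever with its black grip. In the top picture the hub is at (293,281), the knobs at (362,230), (214,251) and (305,367), and the grip at (419,282). I'll enlarge both views and localise.

```bash
cat > h.py <<'E'
from workcell import *
import numpy as np, cv2
from scipy.spatial.transform import Rotation as Ro
def back(n,u,v,z):
    p=camera_params(n); R,t=p["R"],p["t"]
    d=R.T@np.linalg.solve(p["mtx"],[u,v,1]); c=-R.T@t
    return c+d*(z-c[2])/d[2]
def proj(n,X):
    p=camera_params(n); q=p["mtx"]@(p["R"]@np.array(X)+p["t"]); return q[:2]/q[2]
E
python3 - <<'E'
from h import *
a=camera("top")[150:270,140:310,::-1]; b=camera("scene")[200:320,140:280,::-1]
a=cv2.resize(a,None,fx=4.7,fy=4.7,interpolation=cv2.INTER_CUBIC);b=cv2.resize(b,None,fx=5,fy=5,interpolation=cv2.INTER_CUBIC)
cv2.imwrite("pics/a.png",cv2.convertScaleAbs(a,alpha=1.8));cv2.imwrite("pics/b.png",cv2.convertScaleAbs(b,alpha=1.3))
for nm,u,v,z in [("hub",293,281,.084),("k",362,230,.07),("k",214,251,.07),("k",305,367,.07),("grip",419,282,.052),("piv",361,287,.039),("spare",525,334,.07),("cup",247,386,.041),("v1",308,247,.1),("v2",327,276,.1),("v3",316,308,.1),("v4",283,315,.1),("v5",262,286,.1)]:
    print(nm,back("top",u*.7,v*.7,z).round(3))
E
```

```text
hub [0.467 0.296 0.084]
k [0.55  0.192 0.07 ]
k [0.515 0.42  0.07 ]
k [0.337 0.276 0.07 ]
grip [0.472 0.103 0.052]
piv [0.466 0.194 0.039]
spare [ 0.389 -0.058  0.07 ]
cup [0.31  0.368 0.041]
v1 [0.516 0.272 0.1  ]
v2 [0.471 0.243 0.1  ]
v3 [0.423 0.258 0.1  ]
v4 [0.412 0.307 0.1  ]
v5 [0.456 0.339 0.1  ]
```

View pics/a.png

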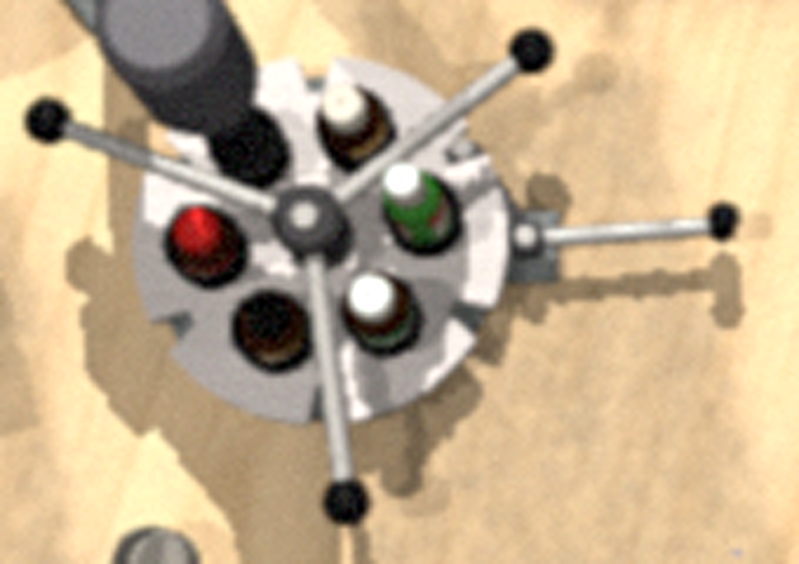

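View pics/b.png

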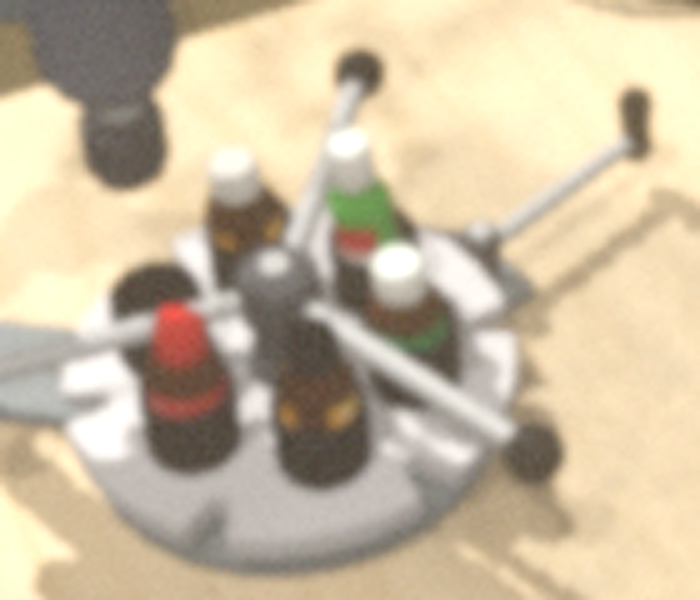

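Hub and knobs agree (axis at about (0.467, 0.296)). I'll test which bottle is tall by projecting cap tops at both heights into both crops.

```bash
python3 - <<'E'
from h import *
for a in (-21.3,98.7,158.7,218.7,-81.3):
    x,y=.467+.052*np.cos(np.radians(a)),.296+.052*np.sin(np.radians(a))
    print(a,[((proj("top",[x,y,z])-[140,150])*4.7).round().tolist()+((proj("scene",[x,y,z])-[140,200])*5).round().tolist() for z in (.095,.113)])
E
```

```text
-21.3 [[346.0, 111.0, 240.0, 164.0], [341.0, 102.0, 235.0, 130.0]]
98.7 [[188.0, 230.0, 173.0, 327.0], [181.0, 223.0, 167.0, 294.0]]
158.7 [[257.0, 319.0, 309.0, 343.0], [251.0, 313.0, 304.0, 309.0]]
218.7 [[371.0, 302.0, 405.0, 264.0], [367.0, 296.0, 401.0, 230.0]]
-81.3 [[415.0, 198.0, 367.0, 177.0], [411.0, 190.0, 363.0, 144.0]]
```

The bottle with the green label, at -81° about the axis, matches the tall height and the slim body. So the dial must turn +120° (counter-clockwise), which means pushing the near spoke from -171° to -51°. First I turn the tool to yaw 90°, raise it and shut the hand.

Emit:
carry_out([
  [[0,0,-0.2,0,0,-1],[0,0,-0.2,0,0,-1],[0,0,-0.2,0,0,-1],[0,0,-0.2,0,0,-1],[0,0,-0.2,0,0,-1],[0,0,-0.2,0,0,-1],[0,0,-0.2,0,0,-1],[0,0,-0.2,0,0,-1],[0,0,-0.2,0,0,-1],[0,0,0,0,0,-1],[0,0,0,0,0,-1],[0,0,0,0,0,-1],[0,0,0,0,0,-0.27],[0,0,0,0,0,0]],
], hand=1, force=40)

```text
clock: 1.37
position: [0.1767, -0.5994, 0.3031]
ee_rot: [0.706, 0.708, 0.0, -0.0]
ft_force: [-0.1, -0.0, 0.3]
grip_width: 0.003
grasp_force: 0.0
```

```bash
python3 - <<'E'
from h import *
for nm,u,v,z in [("lampbase",490,200,.02),("boxcorner",690,300,.1),("boxc2",645,410,.1),("jar",557,291,.036)]: print(nm,back("top",u*.7,v*.7,z).round(3))
o=get_obs();print(Ro.from_quat(o["ee_rot"]).as_matrix().round(3),o["joint_pos"].round(2))
E
```

```text
lampbase [ 0.615 -0.015  0.02 ]
boxcorner [ 0.438 -0.302  0.1  ]
boxc2 [ 0.274 -0.227  0.1  ]
jar [ 0.462 -0.117  0.036]
[[-0.002  1.    -0.   ]
 [ 1.     0.002  0.   ]
 [ 0.    -0.    -1.   ]] [ 1.38  0.32 -0.23  1.34  0.07  1.5   1.16]
```

Emit:
carry_out([
  [[0.69,0.68,0,0,0,0],[0.69,0.68,0,0,0,0],[0.69,0.68,0,0,0,0],[0.69,0.68,0,0,0,0],[0.69,0.68,0,0,0,0],[0.69,0.68,0,0,0,0],[0.69,0.68,0,0,0,0],[0.69,0.68,0,0,0,0],[0.69,0.68,0,0,0,0],[0.75,0.1,0,0,0,0],[0.75,0.1,0,0,0,0],[0.75,0.1,0,0,0,0],[0.75,0.1,0,0,0,0],[0.75,0.1,0,0,0,0],[0.75,0.1,0,0,0,0],[0.75,0.1,0,0,0,0],[0.75,0.1,0,0,0,0],[0.75,0.1,0,0,0,0],[0.75,0.1,0,0,0,0],[0,0,0,0,0,0]],
])

```text
clock: 3.03
position: [0.4616, -0.0445, 0.3038]
ee_rot: [0.705, 0.71, 0.001, 0.0]
ft_force: [0.1, 0.5, 0.2]
grip_width: 0.002
grasp_force: 0.0
```

Emit:
carry_out([
  [[0.72,0.24,0,0,0,0],[0.72,0.24,0,0,0,0],[0.72,0.24,0,0,0,0],[0.72,0.24,0,0,0,0],[0.72,0.24,0,0,0,0],[0,0,0.8,0,0,0],[0,0,0.8,0,0,0],[0,0,0.8,0,0,0],[0,0,0.8,0,0,0],[0,0,0.8,0,0,0],[0,0,0.8,0,0,0],[0,0,0.8,0,0,0],[0,0,0.6,0,0,0],[0,0,0.5,0,0,0],[0,0,0,0,0,0],[0,0,0,0,0,0]],
])

```text
clock: 4.37
position: [0.5085, 0.0932, 0.035]
ee_rot: [0.707, 0.707, -0.001, -0.001]
ft_force: [0.1, 0.1, 0.2]
grip_width: 0.003
grasp_force: 0.0
```

```bash
python3 - <<'E'
from h import *
b=camera("scene")[190:310,150:320,::-1]
cv2.imwrite("pics/c.png",cv2.convertScaleAbs(cv2.resize(b,None,fx=4.7,fy=4.7,interpolation=cv2.INTER_CUBIC),alpha=1.3))
E
```

```text
(no output)
```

View pics/c.png

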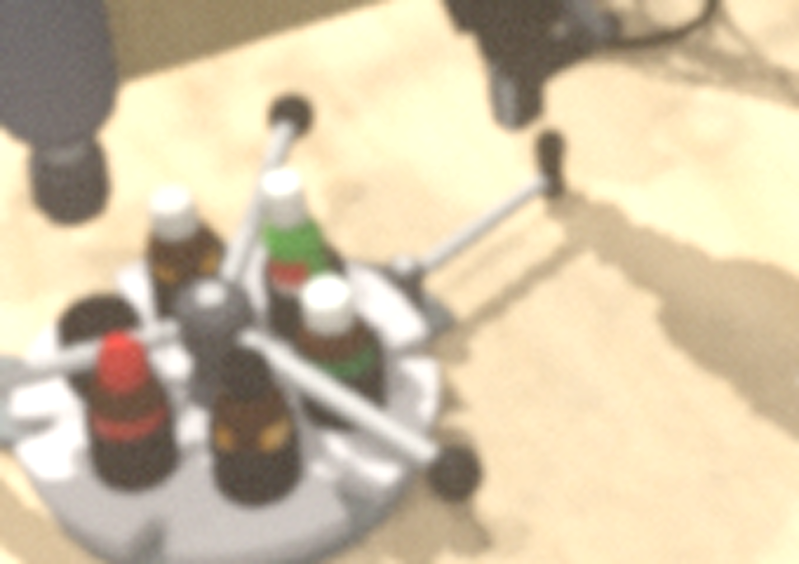

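The picture shows the finger tip at (515,110), just behind the grip at (550,160), and not touching. Now I push the lever out in -x.

Emit:
carry_out([
  [[0,-0.15,0,0,0,0],[0,-0.15,0,0,0,0],[0,-0.15,0,0,0,0],[0,-0.15,0,0,0,0],[0,-0.15,0,0,0,0],[0,-0.15,0,0,0,0],[0,-0.15,0,0,0,0],[0,-0.15,0,0,0,0],[0,-0.05,0,0,0,0],[0,0,0,0,0,0],[0,0,0,0,0,0]],
])

```text
clock: 5.33
position: [0.4588, 0.093, 0.0352]
ee_rot: [0.707, 0.707, -0.0, 0.0]
ft_force: [-0.1, -0.2, -0.5]
grip_width: 0.002
grasp_force: 0.0
```

```bash
python3 - <<'E'
from h import *
b=camera("scene")[190:310,150:320,::-1]
cv2.imwrite("pics/d.png",cv2.convertScaleAbs(cv2.resize(b,None,fx=4.7,fy=4.7,interpolation=cv2.INTER_CUBIC),alpha=1.3))
piv=np.array([.466,.194])
for q in (0,.2,.28,.35,.38,.42):
    a=-np.pi/2+.03-q; print(q,((proj("scene",[*(piv+.095*np.array([np.cos(a),np.sin(a)])),.052])-[150,190])*4.7).round())
E
```

```text
0 [563. 140.]
0.2 [589. 162.]
0.28 [598. 171.]
0.35 [604. 180.]
0.38 [607. 184.]
0.42 [610. 189.]
```

View pics/d.png

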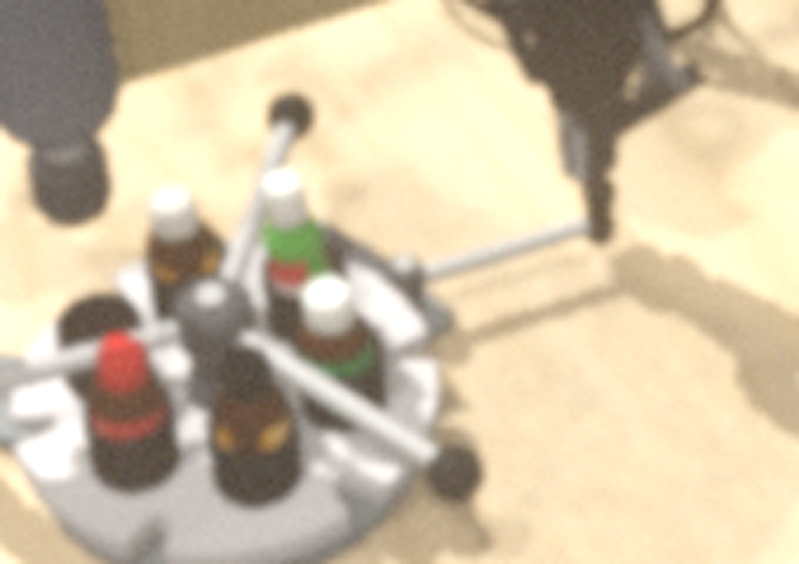

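The lever now stands out: the grip is at (600,180) and has moved about as far as predicted for 0.38–0.40, and the nose is clear at (350,245). Next I back off, lift and go to the +y side of the near spoke.

Emit:
carry_out([
  [[0,0.5,0,0,0,0],[0,0,-0.82,0,0,0],[0,0,-0.82,0,0,0],[0,0,-0.82,0,0,0],[0,0,-0.82,0,0,0],[0,0,-0.82,0,0,0],[0.66,-0.37,0,0,0,0],[0.66,-0.37,0,0,0,0],[0.66,-0.37,0,0,0,0],[0.66,-0.37,0,0,0,0],[0.66,-0.37,0,0,0,0],[0.66,-0.37,0,0,0,0],[0.66,-0.37,0,0,0,0],[0.66,-0.37,0,0,0,0],[0,0,0,0,0,-0.75],[0,0,0,0,0,-0.75],[0,0,0,0,0,0]],
])

```text
clock: 6.8
position: [0.36, 0.3048, 0.1992]
ee_rot: [0.647, 0.762, -0.0, -0.0]
ft_force: [0.5, -0.2, 0.8]
grip_width: 0.004
grasp_force: 0.0
```

```bash
python3 - <<'E'
from h import *
print(get_obs()["joint_pos"].round(2))
b=camera("top")[140:290,140:340,::-1]
cv2.imwrite("pics/e.png",cv2.convertScaleAbs(cv2.resize(b,None,fx=4,fy=4,interpolation=cv2.INTER_CUBIC),alpha=1.6))
E
```

```text
[ 0.29  0.12 -1.13  1.85  0.12  1.24 -0.72]
```

View pics/e.png

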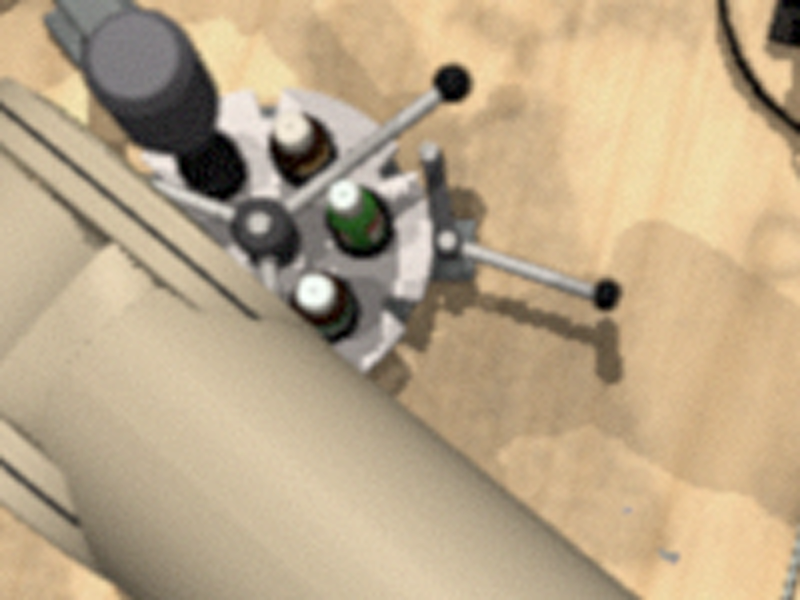

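The lever is clearly out and its nose is off the rim. Now I descend beside the spoke.

Emit:
carry_out([
  [[0,0,0.5,0,0,0],[0,0,0.5,0,0,0],[0,0,0.5,0,0,0],[0,0,0.5,0,0,0],[0,0,0.5,0,0,0],[0,0,0.5,0,0,0],[0,0,0.48,0,0,0],[0,0,0,0,0,0]],
])

```text
clock: 7.52
position: [0.3591, 0.3025, 0.0571]
ee_rot: [0.65, 0.76, -0.002, -0.001]
ft_force: [-1.5, -1.1, 0.5]
grip_width: -0.001
grasp_force: 0.0
```

```bash
python3 - <<'E'
from h import *
print(get_obs()["joint_pos"].round(2))
b=camera("scene")[170:370,80:346,::-1]
cv2.imwrite("pics/f.png",cv2.convertScaleAbs(cv2.resize(b,None,fx=3,fy=3,interpolation=cv2.INTER_CUBIC),alpha=1.3))
E
```

```text
[ 0.13  0.35 -1.03  2.    0.36  0.99 -0.93]
```

View pics/f.png

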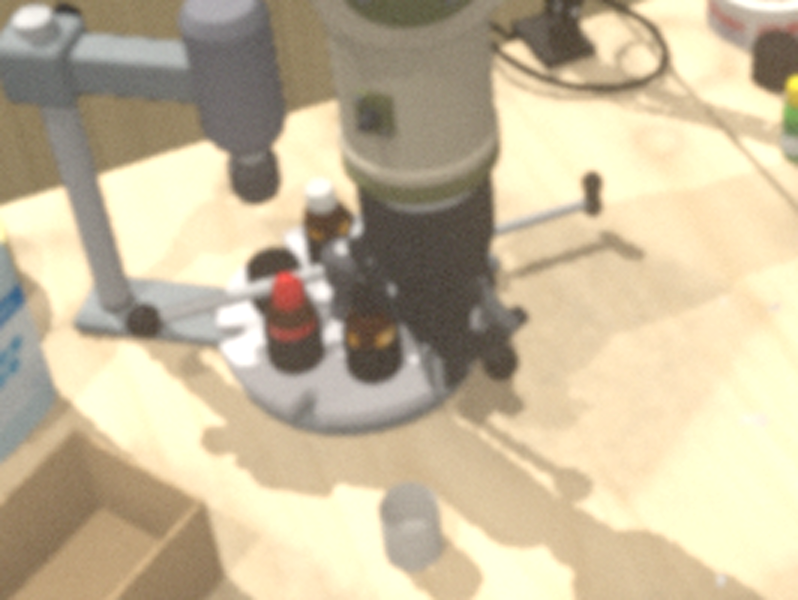

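The finger stands on the +y side of the spoke and is clear of the cup and bottles. Now an arc push: 3° per row, with the tool turning along.

Emit:
carry_out([
  [[-0.18,0,0,0,0,0],[-0.139,-0.017,0,0,0,-0.5],[-0.139,-0.017,0,0,0,-0.5],[-0.139,-0.017,0,0,0,-0.5],[-0.139,-0.017,0,0,0,-0.5],[-0.139,-0.017,0,0,0,-0.5],[-0.139,-0.017,0,0,0,-0.5],[-0.139,-0.017,0,0,0,-0.5],[-0.139,-0.017,0,0,0,-0.5],[-0.139,-0.017,0,0,0,-0.5],[-0.139,-0.017,0,0,0,-0.5],[-0.139,-0.017,0,0,0,-0.5],[-0.139,-0.017,0,0,0,-0.5],[-0.139,-0.017,0,0,0,-0.5],[-0.139,-0.017,0,0,0,-0.5],[-0.139,-0.017,0,0,0,-0.5],[-0.139,-0.017,0,0,0,-0.5],[-0.139,-0.017,0,0,0,-0.5],[-0.139,-0.017,0,0,0,-0.5],[0,0,0,0,0,0]],
])

```text
clock: 9.23
position: [0.4081, 0.2099, 0.0612]
ee_rot: [0.233, 0.972, 0.0, 0.001]
ft_force: [0.3, 0.1, 0.8]
grip_width: 0.0
grasp_force: 0.0
```

```bash
cat > st.py <<'E'
from h import *
o=get_obs();M=Ro.from_quat(o["ee_rot"]).as_matrix();p=o["position"]
d=np.array([.467,.296,p[2]])-p
yaw=np.degrees(np.arctan2(M[1,0],M[0,0]));c=M.T@d
# spoke angle if touching the finger's -x face (half width 11 mm + rod 5 mm)
th=np.degrees(np.arctan2(-d[1],-d[0])); r=np.hypot(*d[:2])
print("pos",p.round(4),"yaw",yaw.round(1),"axis in tool",c.round(4),"th",th.round(1),"spoke",(th+np.degrees(np.arcsin(.016/r))).round(1),"F",o["ft_force"].round(1),o["joint_pos"].round(2))
E
python3 st.py
```

```text
pos [0.4081 0.2099 0.0612] yaw 153.0 axis in tool [-1.340e-02  1.035e-01  1.000e-04] th -124.4 spoke -115.5 F [0.3 0.1 0.8] [ 0.51  0.4  -1.22  2.03  0.45  1.02  0.17]
```

Emit:
carry_out([
  [[-0.136,-0.014,0,0,0,-0.5],[-0.136,-0.014,0,0,0,-0.5],[-0.136,-0.014,0,0,0,-0.5],[-0.136,-0.014,0,0,0,-0.5],[-0.136,-0.014,0,0,0,-0.5],[-0.136,-0.014,0,0,0,-0.5],[-0.136,-0.014,0,0,0,-0.5],[-0.136,-0.014,0,0,0,-0.5],[-0.136,-0.014,0,0,0,-0.5],[-0.136,-0.014,0,0,0,-0.5],[0,0,0,0,0,0]],
])

```text
clock: 10.15
position: [0.4587, 0.1926, 0.0609]
ee_rot: [-0.026, 1.0, 0.0, 0.001]
ft_force: [-1.0, 0.3, -0.7]
grip_width: 0.001
grasp_force: 0.0
```

```bash
python3 st.py; python3 - <<'E'
from h import *
b=camera("scene")[170:350,80:320,::-1]
cv2.imwrite("pics/g.png",cv2.convertScaleAbs(cv2.resize(b,None,fx=3.3,fy=3.3,interpolation=cv2.INTER_CUBIC),alpha=1.3))
E
```

```text
pos [0.4587 0.1926 0.0609] yaw -177.0 axis in tool [-0.0136  0.1028  0.    ] th -94.6 spoke -85.7 F [-1.   0.3 -0.7] [ 0.56  0.56 -1.25  1.93  0.6   1.1   0.68]
```

View pics/g.png

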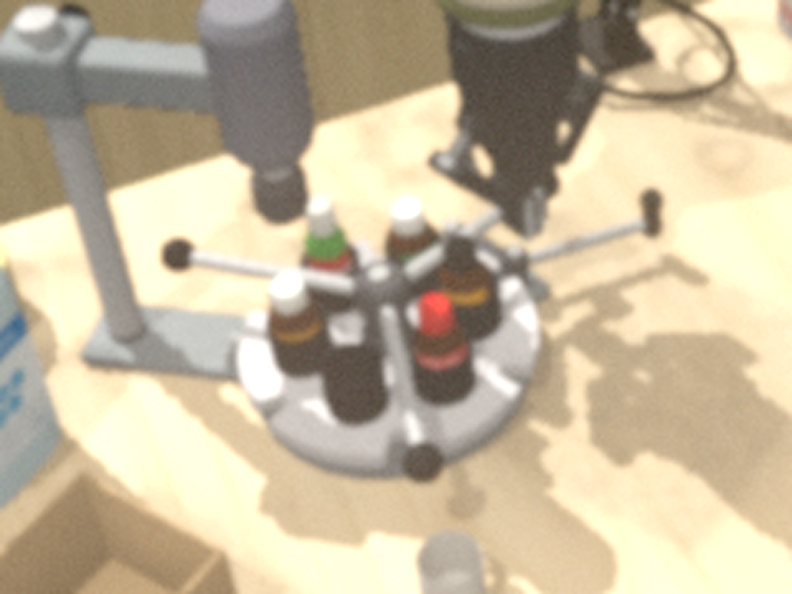

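The dial is turning and the bottles are standing; the green bottle is at (325,240), short of the head. The knobs at (178,254) and (423,463) give the dial angle.

```bash
python3 - <<'E'
from h import *
for u,v in((178,254),(423,463)):
    p=back("scene",u/3.3+80,v/3.3+170,.07); d=p[:2]-[.467,.296]; print(p,np.hypot(*d),np.degrees(np.arctan2(d[1],d[0])))
E
```

```text
[0.57919878 0.36789489 0.07      ] 0.13325705124894668 32.650993219271946
[0.35023491 0.35444453 0.07      ] 0.13057507511653466 153.41062019685867
```

Emit:
carry_out([
  [[-0.135,-0.014,0,0,0,-0.5],[-0.135,-0.014,0,0,0,-0.5],[-0.135,-0.014,0,0,0,-0.5],[-0.135,-0.014,0,0,0,-0.5],[-0.135,-0.014,0,0,0,-0.5],[-0.135,-0.014,0,0,0,-0.5],[-0.135,-0.014,0,0,0,-0.5],[-0.135,-0.014,0,0,0,-0.5],[-0.135,-0.014,0,0,0,-0.5],[-0.135,-0.014,0,0,0,-0.5],[-0.135,-0.014,0,0,0,-0.5],[-0.113,-0.01,0,0,0,-0.42],[0,0,0,0,0,0],[0,0,0,0,0,0]],
])

```text
clock: 11.37
position: [0.5188, 0.2081, 0.0606]
ee_rot: [-0.329, 0.944, 0.0, 0.0]
ft_force: [-0.3, 0.5, 1.0]
grip_width: -0.004
grasp_force: 0.0
```

```bash
python3 st.py; python3 - <<'E'
from h import *
b=camera("scene")[170:350,80:320,::-1]
cv2.imwrite("pics/i.png",cv2.convertScaleAbs(cv2.resize(b,None,fx=3.3,fy=3.3,interpolation=cv2.INTER_CUBIC),alpha=1.3))
E
```

```text
pos [0.5188 0.2081 0.0606] yaw -141.6 axis in tool [-0.0139  0.1011  0.    ] th -59.5 spoke -50.4 F [-0.3  0.5  1. ] [ 0.49  0.74 -1.27  1.78  0.76  1.22  1.25]
```

View pics/i.png

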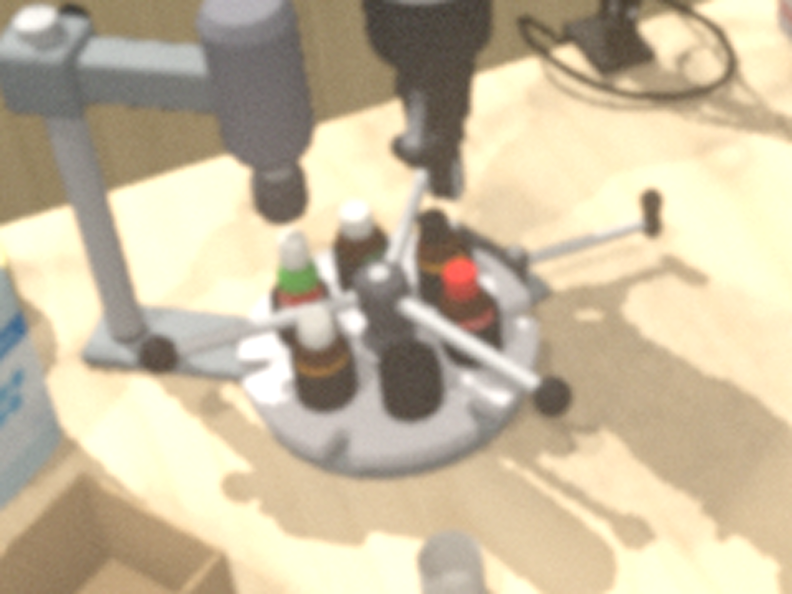

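The green bottle stands below the head at (295,265). The knobs at (552,397) and (158,353) match their starting pixels within 1 px, so the dial is within about 0.5°. Now I back away, lift, turn to yaw 180° and go to the robot side of the lever grip.

Emit:
carry_out([
  [[0.25,0,0,0,0,0],[0.25,0,0,0,0,0],[0,0,-0.7,0,0,0],[0,0,-0.7,0,0,0],[0,0,-0.7,0,0,0],[0,0,-0.7,0,0,0],[0,0,-0.7,0,0,0],[0,0,0,0,0,1],[0,0,0,0,0,1],[0,0,0,0,0,1],[0,0,0,0,0,1],[0,0,0,0,0,1],[0,0,0,0,0,1],[0,0,0,0,0,0.4],[0.526,-0.466,0,0,0,0],[0.526,-0.466,0,0,0,0],[0.526,-0.466,0,0,0,0],[0.526,-0.466,0,0,0,0],[0.526,-0.466,0,0,0,0],[0,0,0,0,0,0]],
])

```text
clock: 13.08
position: [0.4147, 0.1179, 0.2027]
ee_rot: [-0.002, 1.0, -0.007, -0.003]
ft_force: [0.1, 1.0, 0.4]
grip_width: 0.0
grasp_force: 0.0
```

```bash
python3 st.py; python3 - <<'E'
from h import *
# grip top now, from pic i (652,195 in the 3.3x crop), and at home from pic c (550,138 in the 4.7x crop)
print(back("scene",652/3.3+80,197/3.3+170,.052),back("scene",550/4.7+150,137/4.7+190,.052))
E
```

```text
pos [0.4147 0.1179 0.2027] yaw -179.8 axis in tool [-0.053   0.1779 -0.0028] th -106.4 spoke -101.4 F [0.1 1.  0.4] [ 1.1  -0.08 -1.4   1.92 -0.07  1.25  1.3 ]
[0.43443929 0.10824647 0.052     ] [0.47477283 0.10202434 0.052     ]
```

Emit:
carry_out([
  [[0.14,-0.12,0,0,0,0],[0.14,-0.12,0,0,0,0],[0.14,-0.12,0,0,0,0],[0,0,0,0,0,0]],
])

```text
clock: 13.42
position: [0.3989, 0.1042, 0.2028]
ee_rot: [-0.002, 1.0, -0.003, -0.005]
ft_force: [1.1, 0.7, -0.6]
grip_width: 0.001
grasp_force: 0.0
```

```bash
python3 st.py
```

```text
pos [0.3989 0.1042 0.2028] yaw -179.7 axis in tool [-0.0689  0.1915 -0.0017] th -109.5 spoke -105.0 F [ 1.1  0.7 -0.6] [ 1.05 -0.2  -1.26  1.96 -0.19  1.26  1.44]
```

Emit:
carry_out([
  [[0,0,0.35,0,0,0],[0,0,0.35,0,0,0],[0,0,0.35,0,0,0],[0,0,0.35,0,0,0],[0,0,0.35,0,0,0],[0,0,0.35,0,0,0],[0,0,0.35,0,0,0],[0,0,0.35,0,0,0],[0,0,0.35,0,0,0],[0,0,0.35,0,0,0],[0,0,0.35,0,0,0],[0,0,0.3,0,0,0],[0,0,0,0,0,0]],
])

```text
clock: 14.5
position: [0.3968, 0.1055, 0.0351]
ee_rot: [-0.004, 1.0, -0.001, -0.006]
ft_force: [-0.4, -0.1, -0.4]
grip_width: -0.002
grasp_force: 0.0
```

```bash
python3 st.py
```

```text
pos [0.3968 0.1055 0.0351] yaw -179.6 axis in tool [-0.0715  0.19   -0.0011] th -110.2 spoke -105.7 F [-0.4 -0.1 -0.4] [ 0.78  0.33 -1.22  2.15  0.38  0.93  0.91]
```

Emit:
carry_out([
  [[-0.12,0,0,0,0,0],[-0.12,0,0,0,0,0],[-0.12,0,0,0,0,0],[-0.12,0,0,0,0,0],[-0.12,0,0,0,0,0],[-0.12,0,0,0,0,0],[-0.12,0,0,0,0,0],[-0.12,0,0,0,0,0],[-0.12,0,0,0,0,0],[-0.12,0,0,0,0,0],[-0.12,0,0,0,0,0],[0,0,0,0,0,0]],
])

```text
clock: 15.5
position: [0.4518, 0.1048, 0.0367]
ee_rot: [-0.003, 1.0, -0.001, -0.004]
ft_force: [0.1, -0.4, 0.6]
grip_width: 0.001
grasp_force: 0.0
```

Emit:
carry_out([
  [[-0.04,0,0,0,0,0],[-0.04,0,0,0,0,0],[0,0,0,0,0,0]],
])

```text
clock: 15.75
position: [0.4542, 0.1049, 0.0366]
ee_rot: [-0.004, 1.0, -0.002, -0.005]
ft_force: [0.6, -0.1, 0.3]
grip_width: -0.005
grasp_force: 0.0
```

Emit:
carry_out([
  [[-0.04,0,0,0,0,0],[-0.03,0,0,0,0,0],[0,0,0,0,0,0]],
])

```text
clock: 16.0
position: [0.4569, 0.1048, 0.0366]
ee_rot: [-0.004, 1.0, -0.002, -0.005]
ft_force: [-0.6, 0.5, 0.2]
grip_width: -0.001
grasp_force: 0.3
```

Emit:
carry_out([
  [[-0.04,0,0,0,0,0],[-0.04,0,0,0,0,0],[0,0,0,0,0,0]],
])

```text
clock: 16.25
position: [0.4586, 0.1046, 0.0362]
ee_rot: [-0.004, 1.0, -0.002, -0.006]
ft_force: [-8.0, -1.0, 4.7]
grip_width: 0.004
grasp_force: 3.8
```

Emit:
carry_out([
  [[-0.04,0,0,0,0,0],[-0.03,0,0,0,0,0],[0,0,0,0,0,0]],
])

```text
clock: 16.5
position: [0.459, 0.1045, 0.0356]
ee_rot: [-0.004, 1.0, -0.003, -0.009]
ft_force: [-18.4, -1.1, 13.1]
grip_width: 0.0
grasp_force: 9.2
```

A firm stop at 18 N, at the x expected for home. I'll back off, lift, and check the lever and dial numerically against the starting image.

Emit:
carry_out([
  [[0.25,0,0,0,0,0],[0.4,0,0,0,0,0],[0.2,0,-0.2,0,0,0],[0,0,-0.5,0,0,0],[0,0,-0.5,0,0,0],[0,0,-0.5,0,0,0],[0,0,-0.5,0,0,0],[0,0,-0.5,0,0,0],[0,-0.5,-0.5,0,0,0],[0,-0.5,-0.5,0,0,0],[0,-0.5,-0.5,0,0,0],[0,-0.5,0,0,0,0],[0,-0.5,0,0,0,0],[0,0,0,0,0,0],[0,0,0,0,0,0]],
])

```text
clock: 17.75
position: [0.4312, 0.0042, 0.2051]
ee_rot: [-0.003, 1.0, -0.002, -0.004]
ft_force: [-1.0, 0.4, -0.8]
grip_width: -0.0
grasp_force: 0.0
```

```bash
python3 - <<'E'
from h import *
for n,f,pts in (("scene","pics/scene0.png",{"grip":(381,319),"knob_front":(352,415),"knob_left":(183,396),"knob_back":(303,307),"rod":(340,357),"cup":(310,493),"spare":(494,298),"carton":(532,290),"jar":(484,270)}),("top","pics/top0.png",{"grip":(419,282),"knob_front":(305,367),"knob_left":(214,251),"knob_back":(362,230),"spare":(523,336),"cup":(247,386),"jar":(557,291)})):
    a=cv2.imread(f); b=cv2.resize(camera(n)[...,::-1],(800,600),interpolation=cv2.INTER_CUBIC)
    cv2.imwrite(f"pics/end_{n}.png",b)
    for k,(u,v) in pts.items():
        m=cv2.matchTemplate(b[v-45:v+45,u-45:u+45],a[v-14:v+14,u-14:u+14],cv2.TM_CCOEFF_NORMED)
        _,s,_,l=cv2.minMaxLoc(m); print(n,k,"shift",l[0]-31,l[1]-31,"score",round(s,2))
print(get_obs()["position"])
E
```

```text
scene grip shift 0 0 score 1.0
scene knob_front shift 0 0 score 0.99
scene knob_left shift 0 0 score 1.0
scene knob_back shift -1 0 score 0.99
scene rod shift 0 0 score 1.0
scene cup shift 0 0 score 0.98
scene spare shift 0 0 score 1.0
scene carton shift 0 0 score 0.99
scene jar shift 0 0 score 0.99
top grip shift 0 0 score 1.0
top knob_front shift 1 0 score 0.98
top knob_left shift 0 1 score 0.99
top knob_back shift 0 -1 score 0.98
top spare shift -8 25 score 0.66
top cup shift 0 0 score 1.0
top jar shift -22 -30 score 0.38
[0.43112397 0.00588218 0.20505477]
```

The lever, dial and bystanders are all back on their starting pixels; the two poor "top" matches are hidden by the arm, and the scene view shows them unmoved.

```bash
python3 -c "from workcell import *; print(hand_in())"
```

```text
the job is handed in; nothing more can be done
None
```

The tall bottle stands under the cap-tightening head and the lock lever is pushed fully home; the lever and dial match their starting pixels within 1 px, no bystander moved, and the job was handed in at about 18 s.

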